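# Reassemble a keyhole-locked sample-tube rack

### The arm

A 7-joint arm with a two-finger parallel gripper is mounted at the origin on a cart in front of the work surface, level with it; the furniture and walls round the work are solid. World frame = base frame: x ahead of the robot, y to its left, z up, the work surface at z = 0. Lengths are in m, angles in degrees, forces in N, time in s.
With the tool pointing down it reaches from about 0.4 to 0.9 m from the base axis. Payload 5.5 kg.
Tool frame: the origin (TCP) lies at the very end of the fingers, on their centre line; the grasp point (between the pads) lies 19 mm behind it; z points along the fingers, y is the line along which they close (so a half turn about z gives the same grasp; the last joint's range is limited). The gripper opens to 92 mm and grips with 3 to 60 N. Pads are 19 mm wide; open, the fingers measure 130 mm over their backs; the gripper's body (75 mm by 190 mm) begins 47 mm behind the grasp point.
Start: joints at [-54.248, 28.699, -24.465, 88.831, 12.651, 65.22, -12.049], TCP at [0.229, 0.608, 0.227] pointing down, gripper open.
Joint ranges: [-164.97, 164.97], [-17.58, 116.51], [-87.97, 89.64], [11.32, 138.91], [-80.73, 260.73], [10.89, 115.49], [-147.41, 147.41]. Speed limits (degrees/s): [147.25, 147.25, 180, 180, 180, 180, 180].

### API

Orientations are given as [roll, pitch, yaw] about the fixed x, y, z axes, in that order (R = Rz(yaw) Ry(pitch) Rx(roll)).
In Python, from rig import r gives the robot as it stands.
- The arm moves only by the shell command python3 inch.py 'ROWS' [FORCE]. ROWS is a JSON list of rows, 1 to 8 of them, each an object with the fields rx, ry, rz (a rotation vector in degrees), x, y, z (the shift in m), aperture (the finger opening in m); a field left out counts as zero (the opening has to be given); each row is the pose to reach, as a shift and turn from the pose commanded when the command began, along the tool's axes at that moment; what a row does not reach only later rows make up. A row lasts 1/8 s, in which the tool goes at most 0.0625 m and 10.7 degrees, less where a joint would pass 70% of its speed; a pose out of reach is approached as far as the arm can. The fingers move at their own pace and stop on an object; FORCE is the grip in N (left out, the last holds). Time passes only in rows, so rows that do not move let the fingers close. It prints the time, the measured TCP pose, the force, the opening and the grip force at its end. Input that does not fit is refused with a message, and nothing moves.
- r.read_state(): the state, without advancing time (a new reading comes with each control period).
- r.camera(name): name is "scene" or "top" or "wrist"; returns the picture (400x640x3 uint8, blue, green, red); there is no depth.
- r.get_calibration(name): a dict with "fx", "fy", "cx", "cy" (pixels), "dist" ([k1, k2, p1, p2, k3] as OpenCV has them; the pictures are not rectified), "cam_to_world" (4x4, takes a point from camera to world coordinates); the wrist camera has in their place "hand_eye" (4x4, takes a point from camera to tool coordinates, whose origin is the TCP and whose axes are the flange's). Camera axes: x right, y down, z forward; pixel columns grow to the right and rows downward; lengths in m; the calibration is good to about 2 mm. A picture is of the moment at which its call begins: read the wrist's pose just before it. get_calibration takes no time and is no camera call.
- r.sign_off(): hands the job in; it is judged then, once.
The state is a dict: "t": time; "q": joint angles; "qd": joint speeds; "tau": joint torques, N m; "ee_pos": TCP position; "orientation": TCP orientation; "force": force on the tool from outside, world axes, zero at the start; "moment": the same for the moment, N m; "gripper_width": finger opening in m; "gripper_force": force on a finger pad.
Only numpy, scipy, OpenCV 4.12 (cv2) and the standard library are available. Lean on these libraries where they do the work, as an engineer would, in place of code of your own. Each camera call takes 0.05 s, during which the arm holds its last target. There are 200 camera calls.

### The job

Put the washed sample-tube rack back together: set the plate with the three plain round post holes down over the three posts of the base so that it lies flat on their lower steps, then set the keyhole plate over the post heads so that it lies flat on the upper steps, and let go of it. Then push the keyhole plate endwise until it is fully home under the post heads, its ends flush with the plate below. Leave the beaker and the timer where they stand.

Things in the scene. Friction and masses are not known exactly. Their poses are not given: they have to be found in the camera images.
- rack_base: Rack base, held to the worktop by suction feet: steel plate 172 (x) x 80 (y) mm, top face 12 mm up, with three upright stepped steel posts at (x, y) = (-52, -19), (-52, +19) and (+52, 0) mm. Origin: on the worktop under the plate's centre, z up; x runs lengthwise to the end with one post and points away from the robot, within 25 degrees.
- lone_post (a point): Top of the single post at the base's +x end. All three posts are alike; heights above the worktop: foot 25 mm diameter up to the lower step at 34; body 16 mm diameter up to the upper step at 68; neck 4 mm diameter to 78; head 10 mm diameter from 78 to 80, then tapering to 4 mm diameter at the top, 87.
- lower_plate: Loose white plastic plate, 150 (x) x 66 (y) x 8 mm, 90 g, flat on the worktop beside the base, right side up, x within 60 degrees of the base's x. Three plain 21 mm post holes placed like the posts, six 8 mm drain holes between. Origin: centre of its underside. On the lower steps its origin is right over the base's, 34 mm up, x the same way. Grip it across the 66 mm at its middle.
- keyhole_plate: Loose white plastic plate, 150 (x) x 66 (y) x 8 mm, 80 g, lies on the other side of the base likewise and is gripped alike. Six 20 mm tube holes and three keyholes: 13 mm round mouths centred at (x, y) = (-41, -19), (-41, +19), (+63, 0) mm, each narrowing toward -x into a 7 mm slot that ends 13 mm from the mouth's centre. Origin: centre of its underside.
- push_face (a point): Middle of the keyhole plate's -x end face, at half thickness: push here toward the base's +x. The plate slides on the upper steps with under 2 N of friction and stops hard after 11 mm when the necks reach the slot ends; then its origin is right over the base's origin, 68 mm up, and its ends are flush with the lower plate's.
- drop_place (a point): Point of the base over which the keyhole plate's origin must lie for its mouths to pass the heads: 11 mm from the base's origin toward the base's -x, at the height of the upper steps (68 mm), on which the plate's underside then rests; plate x the same way as base x.
- beaker: Glass beaker, 50 mm diameter, 56 mm high, standing behind the rack base to its left; bystander. Origin: centre of its underside.
- timer: White laboratory timer, 42 x 68 x 54 mm, standing at the back left; bystander. Origin: centre of its underside.

How it is judged (in metres and radians):
On the way, in this order (a step that is already met when the one before it is completed fails the run):
1. the lower plate lies flat on the lower steps of all three posts, released (z of lower_plate in the frame of rack_base between 0.0315 and 0.0365 m and horizontal distance between lower_plate and rack_base below 0.006 m and angle between lower_plate's own z axis and vertical below 0.03 rad and contact force between the fingers and lower_plate below 0.05 N), for 0.2 s.
2. the keyhole plate lies flat on the upper steps, heads through the mouths, released, not yet pushed home (z of lower_plate in the frame of rack_base between 0.0315 and 0.0365 m and horizontal distance between lower_plate and rack_base below 0.006 m and angle between each of lower_plate, keyhole_plate's own z axis and vertical below 0.03 rad and z of keyhole_plate in the frame of rack_base between 0.0655 and 0.0705 m and x of keyhole_plate in the frame of rack_base between -0.016 and -0.006 m and contact force between the fingers and keyhole_plate below 0.05 N), for 0.2 s.
At the end, for the whole second after the job is handed in: Both plates at rest and flat on their steps (heights within 2.5 mm of 34 and 68 mm, tilt under 0.03 rad); lower plate within 6 mm of the base centre; keyhole plate home under the heads, within 3 mm of the locked place lengthwise and crosswise and 0.06 rad in yaw (z of lower_plate in the frame of rack_base between 0.0315 and 0.0365 m and horizontal distance between lower_plate and rack_base below 0.006 m and angle between each of lower_plate, keyhole_plate's own z axis and vertical below 0.03 rad and z of keyhole_plate in the frame of rack_base between 0.0655 and 0.0705 m and x of keyhole_plate in the frame of rack_base between -0.003 and 0.003 m and y of keyhole_plate in the frame of rack_base between -0.003 and 0.003 m and angle between the x axis of keyhole_plate and the x axis of rack_base, either way round below 0.06 rad and linear speed of each of keyhole_plate, lower_plate below 0.01 m/s); the robot touches nothing.
It fails at once if the beaker is moved more than 20 mm (distance of beaker from where it was at the start of the episode above 0.02 m).
It fails at once if the timer is moved more than 20 mm (distance of timer from where it was at the start of the episode above 0.02 m).
It also fails if it takes over 66 s, if anything falls off the work surface, if the arm or the gripper's body presses on something with over 40 N, if the wrist force passes 120 N, or if a joint passes its speed limit or range.

## Working session

There is one attempt and no reset: what is moved stays moved. The work goes in short steps, Python scripts to look and compute and a shell command to move; the robot and the scene stay as the last step left them, time stands still between calls to the robot, and variables do not carry over. Pictures are saved under pics/ and viewed, at most 10 in all, crops included, and the job is handed in when it is done.

```bash
ls; mkdir -p pics; python3 - <<'E'
from rig import r
import cv2,json
for n in("top","scene"):
    c=r.get_calibration(n);print(n,c)
    cv2.imwrite(f"pics/{n}0.png",r.camera(n))
print(r.get_calibration("wrist"));s=r.read_state();print(s)
E
```

```text
inch.py
pics
rig.py
top {'fx': 365.3292000348666, 'fy': 365.3292000348666, 'cx': 319.37704527539336, 'cy': 204.86304724356674, 'dist': array([-0.0521889,  0.       ,  0.       ,  0.       ,  0.       ]), 'cam_to_world': array([[-0.01989998, -0.99703329,  0.07435456,  0.47108155],
       [-0.99920562,  0.01726477, -0.03591743,  0.02358075],
       [ 0.03452716, -0.07501025, -0.99658484,  0.97007323],
       [ 0.        ,  0.        ,  0.        ,  1.        ]])}
scene {'fx': 383.71410224756085, 'fy': 383.71410224756085, 'cx': 323.35644407285116, 'cy': 200.8133851545745, 'dist': array([-0.00082644,  0.        ,  0.        ,  0.        ,  0.        ]), 'cam_to_world': array([[ 0.81787917, -0.31003276,  0.48471986,  0.05961424],
       [-0.57536146, -0.449061  ,  0.68359594, -0.68062536],
       [ 0.00573165, -0.83798801, -0.54565854,  0.65227162],
       [ 0.        ,  0.        ,  0.        ,  1.        ]])}
{'fx': 283.8664274130805, 'fy': 283.8664274130805, 'cx': 319.9757150435281, 'cy': 198.96175080719684, 'dist': array([0.
[... 403 characters left out ...]
00e+00]])}
{'t': 0.1, 'q': array([-54.24786389,  28.74847045, -24.45460527,  88.88474285,
        12.65222374,  65.21994327, -12.04906908]), 'qd': array([ 0.05518188, -0.15009002, -0.03843144, -0.18356926,  0.13648369,
        0.10844574,  0.02402672]), 'tau': array([-1.11764891e-02, -5.67869568e+01, -5.83852708e+00, -2.79919606e+01,
       -6.89943857e-02,  2.39268533e-02,  3.74576257e-05]), 'ee_pos': array([0.22927989, 0.60755175, 0.22578757]), 'orientation': array([-1.79900415e+02, -2.57284385e-03,  1.59331801e+02]), 'force': array([ 0.11183752, -0.13132393,  0.50509967]), 'moment': array([-0.02803027,  0.00837076,  0.00705152]), 'gripper_force': 0.0, 'gripper_width': 0.09172523917624245}
```
View pics/top0.png

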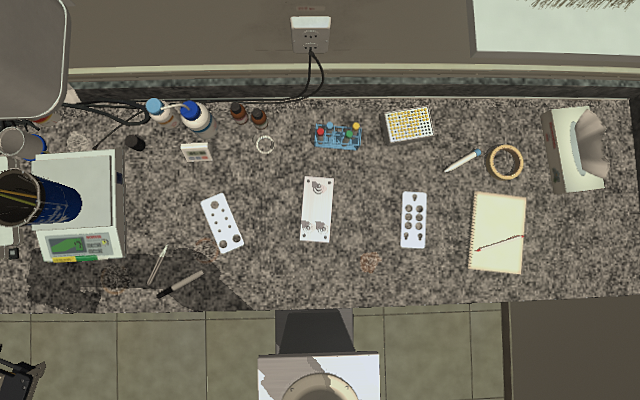

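View pics/scene0.png

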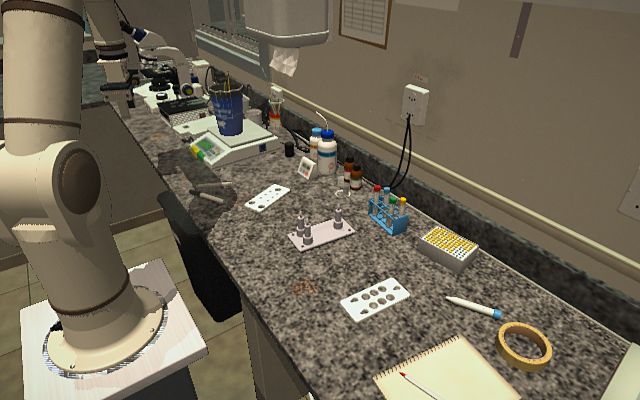

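The top view shows the lower plate at about (222,223), the base at (317,210) and the keyhole plate at (413,220). The beaker is at (265,145) and the timer at (196,152). Next I take coarse poses from contours.

```bash
cat > h.py <<'E'
from rig import r
import cv2,numpy as np
from scipy.spatial.transform import Rotation as R
def toolT(s=None):
    s=s or r.read_state();T=np.eye(4)
    T[:3,:3]=R.from_euler('xyz',s['orientation'],degrees=True).as_matrix();T[:3,3]=s['ee_pos'];return T
def cast(name,px,z,T=None):
    c=r.get_calibration(name);K=np.array([[c['fx'],0,c['cx']],[0,c['fy'],c['cy']],[0,0,1]])
    M=c['cam_to_world'] if T is None else T@c['hand_eye']
    u=cv2.undistortPoints(np.float64(px).reshape(-1,1,2),K,c['dist']).reshape(-1,2)
    d=np.c_[u,np.ones(len(u))]@M[:3,:3].T;o=M[:3,3]
    return o+d*((z-o[2])/d[:,2])[:,None]
def proj(name,P,T=None):
    c=r.get_calibration(name);K=np.array([[c['fx'],0,c['cx']],[0,c['fy'],c['cy']],[0,0,1]])
    M=np.linalg.inv(c['cam_to_world'] if T is None else T@c['hand_eye'])
    return cv2.projectPoints(np.float64(P).reshape(-1,1,3),cv2.Rodrigues(M[:3,:3])[0],M[:3,3],K,c['dist'])[0].reshape(-1,2)
def rows(p,yaw):
    "shift in tool axes and turn to reach world p (TCP), yaw deg with tool straight down"
    T=toolT();Rg=R.from_euler('xyz',[180,0,yaw],degrees=True).as_matrix()
    return R.from_matrix(T[:3,:3].T@Rg).as_rotvec(degrees=True).round(2), (T[:3,:3].T@(np.array(p)-T[:3,3])).round(4)
E
python3 - <<'E'
from h import *
im=cv2.imread('pics/top0.png')
for nm,(x0,x1,y0,y1),z,th in (("lower",(190,255,180,265),.008,180),("base",(290,345,165,255),.012,150),("key",(390,440,180,260),.008,180),("timer",(175,220,135,170),.054,180)):
    m=np.zeros(im.shape[:2],np.uint8);m[y0:y1,x0:x1]=(im[y0:y1,x0:x1].min(2)>th)*255
    m=cv2.morphologyEx(m,cv2.MORPH_OPEN,np.ones((3,3)))
    c=max(cv2.findContours(m,0,2)[0],key=cv2.contourArea)
    w=cast("top",c.reshape(-1,2),z)[:,:2].astype(np.float32)
    b=cv2.minAreaRect(w);pts=cv2.boxPoints(b)
    e=max([pts[1]-pts[0],pts[2]-pts[1]],key=np.linalg.norm);e=e*np.sign(e[0])
    print(nm,np.round(b[0],4),np.round(b[1],4),"yaw",np.degrees(np.arctan2(e[1],e[0])).round(1))
print(cast("top",[[265,145]],.056))
E
```

```text
lower [0.5004 0.2458] [0.1496 0.0651] yaw 22.5
base [ 0.5327 -0.0031] [0.0777 0.1706] yaw -5.5
key [ 0.4999 -0.2604] [0.0649 0.1479] yaw -2.4
timer [0.6964 0.307 ] [0.0127 0.0638] yaw -87.4
[[0.69384065 0.12553281 0.056     ]]
```

```bash
python3 -c "
from h import *
print(*rows([.5004,.2458,.13],-157.5))"
```

```text
[-9.000e-02 -4.000e-02 -4.317e+01] [-0.3814 -0.2426  0.0962]
```

```bash
python3 inch.py '[{"rz": -5,"x": -0.045,"y": -0.029,"aperture": 0.092},{"rz": -10,"x": -0.093,"y": -0.059,"aperture": 0.092},{"rz": -16,"x": -0.14,"y": -0.09,"aperture": 0.092},{"rz": -22,"x": -0.19,"y": -0.12,"z": 0.02,"aperture": 0.092},{"rz": -28,"x": -0.24,"y": -0.15,"z": 0.04,"aperture": 0.092},{"rz": -33,"x": -0.29,"y": -0.184,"z": 0.06,"aperture": 0.092},{"rz": -38,"x": -0.335,"y": -0.215,"z": 0.08,"aperture": 0.092},{"rx": -0.1,"rz": -43.2,"x": -0.381,"y": -0.243,"z": 0.096,"aperture": 0.092}]'
python3 inch.py '[{"aperture": 0.092},{"aperture": 0.092}]'
python3 - <<'E'
from h import *
T=toolT();im=r.camera("wrist");cv2.imwrite("pics/w1.png",im);np.save("T1.npy",T);print(T[:3,3].round(4))
print(proj("wrist",[[.5004,.2458,.008]],T))
E
```

```text
t: 1.1
ee_pos: [0.5005, 0.2442, 0.1296]
orientation: [179.9, -0.0, -157.3]
force: [0.8, 0.0, 0.4]
gripper_width: 0.0916
gripper_force: 0.0
t: 1.35
ee_pos: [0.4997, 0.2465, 0.1304]
orientation: [179.9, -0.0, -157.5]
force: [0.2, 1.1, -0.3]
gripper_width: 0.092
gripper_force: 0.0
[0.4997 0.2465 0.1304]
[[318.43678013 193.04340212]]
```

View pics/w1.png

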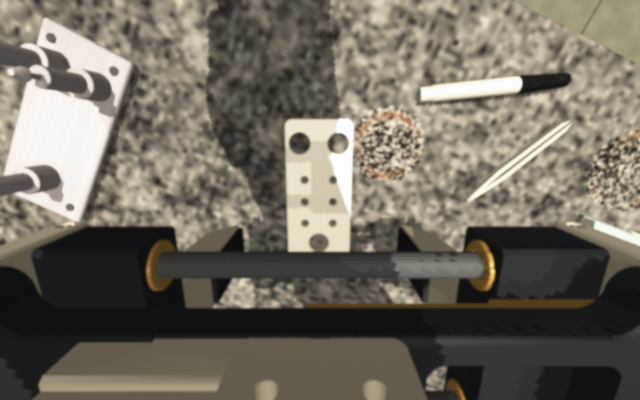

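The picture shows the lower plate with its two-hole end nearer the robot: holes at about (299,143) and (338,143), single hole at (319,241). The plate's sides run parallel to the fingers.

```bash
cat >> h.py <<'E'
def holes(im,box,th,amin,amax):
    x0,x1,y0,y1=box;g=im[y0:y1,x0:x1].min(2);out=[]
    for c in cv2.findContours(np.uint8(g<th)*255,cv2.RETR_LIST,cv2.CHAIN_APPROX_NONE)[0]:
        a=cv2.contourArea(c)
        if amin<a<amax:
            m=cv2.moments(c);out.append([m['m10']/a+x0,m['m01']/a+y0,a])
    return np.array(out)
E
python3 - <<'E'
from h import *
im=cv2.imread("pics/w1.png");T=np.load("T1.npy")
h=holes(im,(288,351,122,250),110,8,600);print(h.round(1))
if len(h):print(cast("wrist",h[:,:2],.005,T).round(4))
e=cast("wrist",[[285,185],[353,185],[320,118.5]],.008,T);print(e.round(4))
E
```

```text
[[318.3 242.1 197.5]
 [332.2 222.8  13. ]
 [304.5 222.8  15. ]
 [332.5 201.5  23. ]
 [304.3 201.4  23. ]
 [332.4 179.6  22. ]
 [304.2 179.5  20. ]
 [335.  140.3 134. ]
 [299.2 142.9 308. ]]
[[0.5513 0.2667 0.005 ]
 [0.5254 0.2718 0.005 ]
 [0.5366 0.2448 0.005 ]
 [0.5038 0.263  0.005 ]
 [0.5149 0.2359 0.005 ]
 [0.4826 0.2538 0.005 ]
 [0.4935 0.2274 0.005 ]
 [0.4457 0.2407 0.005 ]
 [0.4615 0.2093 0.005 ]]
[[0.5056 0.2114 0.008 ]
 [0.4793 0.2748 0.008 ]
 [0.4324 0.2194 0.008 ]]
```

```bash
python3 -c "
from h import *
print(*rows([.5025,.2472,.003],-157.6))"
```

```text
[0.15 0.03 0.19] [-0.0027 -0.002   0.1278]
```

```bash
python3 -c "
from h import *
print(*rows([.58,-.003,.21],174.5))"
```

```text
[ 1.600e-01 -1.000e-02  2.809e+01] [ 0.0218 -0.2622 -0.0799]
```

```bash
python3 inch.py '[{"rz": 5,"x": 0.004,"y": -0.044,"z": -0.03,"aperture": 0.092},{"rz": 10,"x": 0.008,"y": -0.09,"z": -0.06,"aperture": 0.092},{"rz": 16,"x": 0.012,"y": -0.14,"z": -0.08,"aperture": 0.092},{"rz": 22,"x": 0.017,"y": -0.19,"z": -0.08,"aperture": 0.092},{"rx": 0.1,"rz": 26,"x": 0.02,"y": -0.23,"z": -0.08,"aperture": 0.092},{"rx": 0.16,"rz": 28.1,"x": 0.022,"y": -0.262,"z": -0.08,"aperture": 0.092},{"rx": 0.16,"rz": 28.1,"x": 0.022,"y": -0.262,"z": -0.08,"aperture": 0.092},{"rx": 0.16,"rz": 28.1,"x": 0.022,"y": -0.262,"z": -0.08,"aperture": 0.092}]'
python3 - <<'E'
from h import *
T=toolT();im=r.camera("wrist");cv2.imwrite("pics/w2.png",im);np.save("T2.npy",T);print(T[:3,3].round(4))
print(proj("wrist",[[.5327,-.0031,.012]],T))
y=np.radians(-5.5);Rz=np.array([[np.cos(y),-np.sin(y)],[np.sin(y),np.cos(y)]])
P=np.array([[-.052,-.019],[-.052,.019],[.052,0]])@Rz.T+[.5327,-.0031]
print(proj("wrist",np.c_[P,[.087]*3],T).round(1))
E
```

```text
t: 2.4
ee_pos: [0.58, -0.0021, 0.2102]
orientation: [180.0, -0.0, 174.6]
force: [-1.0, 0.6, 0.0]
gripper_width: 0.0919
gripper_force: 0.0
[ 0.58   -0.0021  0.2102]
[[314.95946499 141.36189159]]
[[293.   89.2]
 [333.9  89.3]
 [313.8 197.5]]
```

View pics/w2.png

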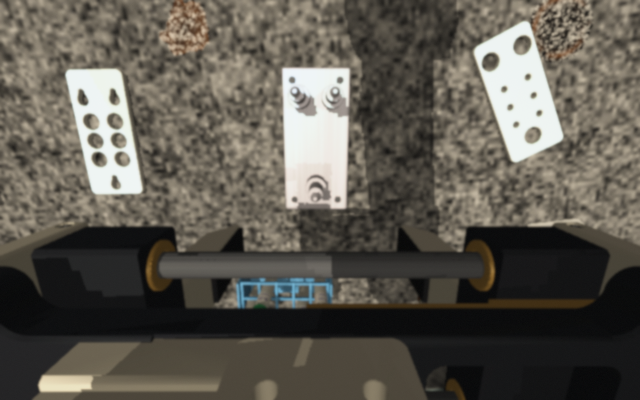

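The picture shows the base at (316,140) with heads near (296,90), (336,90) and (317,198). The whole keyhole plate is at (104,130). I measure the base outline, the plate outlines and the corner screw holes, and zoom in on the heads.

```bash
python3 - <<'E'
from h import *
im=cv2.imread("pics/w2.png");T=np.load("T2.npy")
for nm,(x0,x1,y0,y1),z,th in (("base",(265,365,55,220),.012,150),("key",(50,155,55,205),.008,185),("low",(465,575,10,170),.008,185)):
    m=np.zeros(im.shape[:2],np.uint8);m[y0:y1,x0:x1]=(im[y0:y1,x0:x1].min(2)>th)*255
    m=cv2.morphologyEx(m,cv2.MORPH_OPEN,np.ones((3,3)))
    c=cv2.convexHull(max(cv2.findContours(m,0,1)[0],key=cv2.contourArea)).reshape(-1,2)
    w=cast("wrist",c,z,T)[:,:2].astype(np.float32)
    b=cv2.minAreaRect(w);p=cv2.boxPoints(b)
    e=max([p[1]-p[0],p[2]-p[1]],key=np.linalg.norm);e=e*np.sign(e[0])
    print(nm,np.round(b[0],4),np.round(b[1],4),"yaw",np.degrees(np.arctan2(e[1],e[0])).round(2))
h=holes(im,(284,350,70,207),110,4,40);print(h.round(1));print(cast("wrist",h[:,:2],.012,T).round(4))
g=cv2.cvtColor(im,cv2.COLOR_BGR2GRAY)
a=cv2.resize(im[70:125,275:365],None,fx=8,fy=8,interpolation=2);b=cv2.resize(im[165:215,275:365],None,fx=3,fy=3)
t=cv2.resize(im[160:215,275:365],None,fx=8,fy=8,interpolation=2)
cv2.imwrite("pics/c2.png",cv2.resize(np.vstack([a,t]),None,fx=.68,fy=.68))
E
```

```text
base [ 0.5334 -0.0026] [0.0792 0.1702] yaw -5.6
key [ 0.5006 -0.2606] [0.0661 0.1494] yaw -4.57
low [0.5024 0.2459] [0.1502 0.0658] yaw 22.31
[[318.6 205.5   9.5]
 [318.3 196.3   7. ]
 [348.5 157.6  22. ]
 [348.5 111.    5. ]
 [305.7 105.3   6.5]
 [301.9  99.9  22.5]
 [335.6  95.    8.5]
 [296.8  94.4  10.5]]
[[ 0.6151 -0.0064  0.012 ]
 [ 0.6026 -0.0056  0.012 ]
 [ 0.5564  0.0367  0.012 ]
 [ 0.5009  0.0405  0.012 ]
 [ 0.4896 -0.0099  0.012 ]
 [ 0.4831 -0.0139  0.012 ]
 [ 0.4814  0.0265  0.012 ]
 [ 0.4764 -0.0191  0.012 ]]
```

View pics/c2.png

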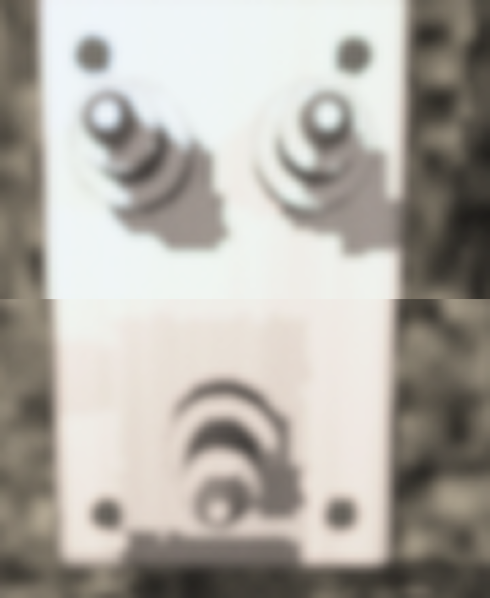

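The crop shows the head tops at image pixels of about (294.4,90.9), (334.7,90.9) and (314.7,197.8). The corner screw holes are at (291.7,79.3), (339.7,79.7), (294.3,198.9) and (337.3,198.9).

```bash
python3 - <<'E'
from h import *
T=np.load("T2.npy")
p=cast("wrist",[[294.4,90.9],[334.7,90.9],[314.7,197.8]],.085,T)[:,:2];print(p.round(4))
m=(p[0]+p[1])/2;d=p[2]-m;print("len",np.linalg.norm(d),np.linalg.norm(p[0]-p[1]),"yaw",np.degrees(np.arctan2(d[1],d[0])),"ctr",(m+p[2])/2)
q=cast("wrist",[[291.7,79.3],[339.7,79.7],[294.3,198.9],[337.3,198.9]],.012,T)[:,:2];print(q.mean(0))
d=q[2:].mean(0)-q[:2].mean(0);print(np.degrees(np.arctan2(d[1],d[0])),np.linalg.norm(d),np.linalg.norm(q[0]-q[1]))
E
```

```text
[[ 0.4805 -0.0161]
 [ 0.4841  0.0216]
 [ 0.5854 -0.0073]]
len 0.10358658631185806 0.0377911697663382 yaw -5.562339499687784 ctr [ 0.53384929 -0.00225847]
[ 0.53400348 -0.00224306]
-5.538855135609669 0.14425160298345108 0.056062232139869016
```

```bash
python3 -c "
from h import *
print(*rows([.5025,.2469,.13],-157.6))"
```

```text
[ 1.000e-02  0.000e+00 -2.777e+01] [0.1003 0.2403 0.0803]
```

```bash
python3 inch.py '[{"rz": -5,"x": 0.018,"y": 0.044,"aperture": 0.092},{"rz": -10,"x": 0.038,"y": 0.09,"aperture": 0.092},{"rz": -16,"x": 0.058,"y": 0.14,"z": 0.02,"aperture": 0.092},{"rz": -22,"x": 0.08,"y": 0.19,"z": 0.05,"aperture": 0.092},{"rz": -26,"x": 0.096,"y": 0.23,"z": 0.08,"aperture": 0.092},{"rz": -27.8,"x": 0.1,"y": 0.24,"z": 0.1,"aperture": 0.092},{"rz": -27.8,"x": 0.1,"y": 0.24,"z": 0.14,"aperture": 0.092},{"rz": -27.8,"x": 0.1,"y": 0.24,"z": 0.16,"aperture": 0.092}]'; python3 inch.py '[{"aperture": 0.092}]'; python3 -c "
from h import *
print(*rows([.5025,.2469,.003],-157.6))"
```

```text
t: 3.45
ee_pos: [0.5027, 0.2437, 0.0481]
orientation: [-179.9, -0.2, -157.7]
force: [0.3, 0.1, 0.6]
gripper_width: 0.0919
gripper_force: 0.0
t: 3.58
ee_pos: [0.5029, 0.2433, 0.0487]
orientation: [-179.9, -0.2, -157.8]
force: [0.4, 0.9, 0.6]
gripper_width: 0.0921
gripper_force: 0.0
[-0.08 -0.19 -0.18] [-0.0011  0.0036  0.0457]
```

```bash
python3 inch.py '[{"rz": -0.2,"x": -0.001,"y": 0.0036,"z": 0.02,"aperture": 0.092},{"rz": -0.2,"x": -0.001,"y": 0.0036,"z": 0.038,"aperture": 0.092},{"rz": -0.2,"x": -0.001,"y": 0.0036,"z": 0.0455,"aperture": 0.092},{"rz": -0.2,"x": -0.001,"y": 0.0036,"z": 0.0455,"aperture": 0.092}]'; python3 -c "
from h import *
print(*rows([.5025,.2469,.003],-157.6))"
```

```text
t: 4.08
ee_pos: [0.5031, 0.2475, 0.0037]
orientation: [-179.9, -0.1, -157.6]
force: [-0.0, -0.0, -0.1]
gripper_width: 0.0919
gripper_force: 0.0
[-0.07 -0.09  0.03] [ 0.0008 -0.0004  0.0007]
```

```bash
python3 inch.py '[{"x": 0.0008,"z": 0.0005,"aperture": 0.06},{"x": 0.0008,"z": 0.0005,"aperture": 0.06},{"x": 0.0008,"z": 0.0005,"aperture": 0.06},{"x": 0.0008,"z": 0.0005,"aperture": 0.06},{"x": 0.0008,"z": 0.0005,"aperture": 0.06},{"x": 0.0008,"z": 0.0005,"aperture": 0.06}]' 25
```

```text
t: 4.82
ee_pos: [0.5032, 0.2476, 0.0044]
orientation: [-179.9, 0.0, -157.6]
force: [-0.9, -0.4, 5.1]
gripper_width: 0.0652
gripper_force: 25.0
```

```bash
python3 inch.py '[{"z": -0.02,"aperture": 0.06},{"z": -0.06,"aperture": 0.06},{"z": -0.1,"aperture": 0.06},{"z": -0.13,"aperture": 0.06},{"z": -0.13,"aperture": 0.06}]'; python3 -c "
from h import *
print(*rows([.5345,-.0024,.125],174.45))
T=toolT();cv2.imwrite('pics/w3.png',r.camera('wrist'));np.save('T3.npy',T)
"
```

```text
t: 5.45
ee_pos: [0.5046, 0.2488, 0.1375]
orientation: [-179.9, 0.3, -157.6]
force: [0.3, 0.6, -1.6]
gripper_width: 0.0652
gripper_force: 25.0
[ 0.03  0.34 27.98] [ 0.0683 -0.2436  0.0123]
```

View pics/w3.png

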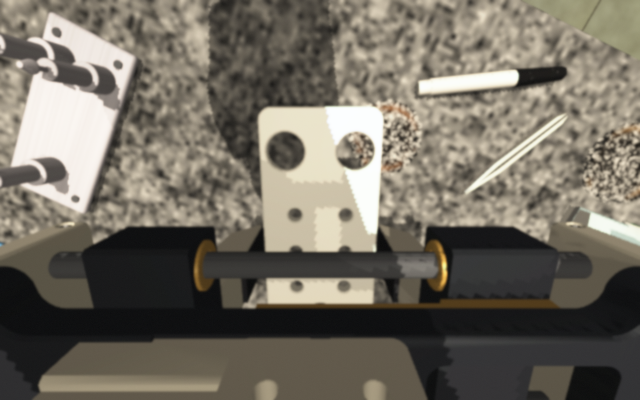

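The plate is held level: its end edge is at row 106, the hole pair at (285,151) and (354,151).

```bash
python3 - <<'E'
from h import *
T=np.load('T3.npy');z=T[2,3]-.0044+.008
p=cast("wrist",[[285,151],[354,151],[258,150],[382.5,150],[320,106]],z,T);Ti=np.linalg.inv(T)
print(((np.c_[p,np.ones(5)])@Ti.T)[:,:3].round(4))
print(p[1]-p[0])
E
```

```text
[[ 0.0534 -0.0184 -0.0039]
 [ 0.0535  0.0187 -0.0039]
 [ 0.0539 -0.0329 -0.0039]
 [ 0.054   0.034  -0.0039]
 [ 0.0765  0.0004 -0.0041]]
[-0.01419376  0.03429315  0.        ]
```

```bash
python3 -c "
from h import *
print(*rows([.5352,-.0024,.125],174.45))"; python3 inch.py '[{"rz": 5,"x": 0.01,"y": -0.042,"aperture": 0.06},{"rz": 10,"x": 0.024,"y": -0.088,"aperture": 0.06},{"rz": 16,"x": 0.038,"y": -0.135,"aperture": 0.06},{"rz": 22,"x": 0.052,"y": -0.185,"aperture": 0.06},{"ry": 0.2,"rz": 26,"x": 0.063,"y": -0.225,"z": 0.006,"aperture": 0.06},{"ry": 0.3,"rz": 28,"x": 0.0678,"y": -0.244,"z": 0.012,"aperture": 0.06},{"ry": 0.3,"rz": 28,"x": 0.0678,"y": -0.244,"z": 0.012,"aperture": 0.06},{"ry": 0.3,"rz": 28,"x": 0.0678,"y": -0.244,"z": 0.012,"aperture": 0.06}]'; python3 -c "
from h import *
print(*rows([.5352,-.0024,.09],174.45))"
```

```text
[-2.000e-02  1.800e-01  2.798e+01] [ 0.0663 -0.2435  0.0108]
t: 6.5
ee_pos: [0.5329, -0.0013, 0.122]
orientation: [-180.0, -0.3, 174.6]
force: [-0.2, -0.6, -1.2]
gripper_width: 0.0654
gripper_force: 25.0
[-0.05 -0.31  0.18] [-0.0026 -0.0009  0.032 ]
```

```bash
python3 inch.py '[{"ry": -0.15,"rz": 0.1,"x": -0.002,"y": -0.0009,"z": 0.01,"aperture": 0.06},{"ry": -0.3,"rz": 0.18,"x": -0.0026,"y": -0.0009,"z": 0.025,"aperture": 0.06},{"ry": -0.3,"rz": 0.18,"x": -0.0026,"y": -0.0009,"z": 0.025,"aperture": 0.06},{"ry": -0.3,"rz": 0.18,"x": -0.0026,"y": -0.0009,"z": 0.025,"aperture": 0.06}]'; python3 -c "
from h import *
print(*rows([.5352,-.0024,.039],174.45))
T=toolT();im=r.camera('wrist');np.save('T4.npy',T)
cv2.imwrite('pics/w4.png',cv2.resize(im[60:320,200:440],None,fx=2.2,fy=2.2))
"
```

```text
t: 7.0
ee_pos: [0.5354, -0.0047, 0.097]
orientation: [-179.9, 0.0, 174.3]
force: [-0.2, -0.3, -0.6]
gripper_width: 0.0653
gripper_force: 25.0
[-0.12  0.   -0.17] [0.0005 0.0024 0.0579]
```

View pics/w4.png

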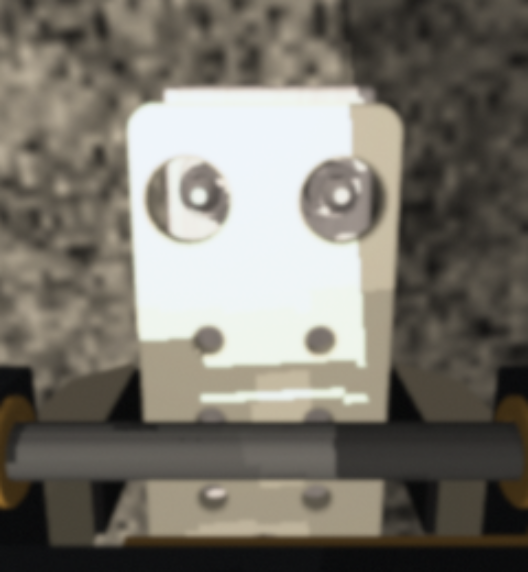

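The crop shows both heads inside the plate holes: heads at full-image (290.9,149.1) and (355,149.1), hole centres at (285.9,150.9) and (355.9,150.9). The plate needs a small shift toward the right of the image.

```bash
cat > ck.py <<'E'
from h import *
def rel(f,heads,hol,zp,zh=.086):
    T=np.load(f);Ti=np.linalg.inv(T)
    a=cast("wrist",heads,zh,T);b=cast("wrist",hol,zp,T);o=np.ones(len(a))
    A=(np.c_[a,o]@Ti.T)[:,:2];B=(np.c_[b,o]@Ti.T)[:,:2]
    print("heads",A.round(4).tolist(),"holes",B.round(4).tolist(),"move tool xy",(A-B).mean(0).round(4))
E
python3 -c "
from ck import *
rel('T4.npy',[[290.5,148.7],[354.6,148.7]],[[285.5,150.5],[355.5,150.5]],.097-.0044+.008)
for i in range(4): print(r.read_state()['ee_pos'].round(4))"
python3 inch.py '[{"aperture": 0.06}]' | head -2
```

```text
heads [[0.0537, -0.0166], [0.0537, 0.0211]] holes [[0.054, -0.0178], [0.054, 0.0199]] move tool xy [-0.0003  0.0012]
[ 0.5357 -0.0048  0.0972]
[ 0.5357 -0.0048  0.0972]
[ 0.5357 -0.0048  0.0972]
[ 0.5357 -0.0048  0.0972]
t: 7.18
ee_pos: [0.536, -0.005, 0.0976]
```

```bash
python3 inch.py '[{"y": 0.0012,"aperture": 0.06},{"y": 0.0012,"z": 0.02,"aperture": 0.06},{"y": 0.0012,"z": 0.04,"aperture": 0.06},{"y": 0.0012,"z": 0.053,"aperture": 0.06},{"y": 0.0012,"z": 0.055,"aperture": 0.06}]'; python3 inch.py '[{"z": 0.001,"aperture": 0.06},{"z": 0.003,"aperture": 0.06},{"z": 0.0035,"aperture": 0.06}]'
```

```text
t: 7.8
ee_pos: [0.5352, -0.0039, 0.0415]
orientation: [-179.9, -0.1, 174.3]
force: [0.1, 0.2, -1.8]
gripper_width: 0.0652
gripper_force: 25.0
t: 8.18
ee_pos: [0.5361, -0.0039, 0.0391]
orientation: [-179.9, 0.1, 174.2]
force: [-0.2, -0.0, -0.4]
gripper_width: 0.0654
gripper_force: 25.0
```

```bash
python3 inch.py '[{"z": 0.0008,"aperture": 0.06},{"z": 0.0008,"aperture": 0.06},{"z": 0.0008,"aperture": 0.072},{"z": 0.0008,"aperture": 0.085},{"z": 0.0008,"aperture": 0.092},{"aperture": 0.092},{"aperture": 0.092},{"aperture": 0.092}]'; python3 inch.py '[{"z": -0.03,"aperture": 0.092},{"z": -0.08,"aperture": 0.092},{"z": -0.12,"aperture": 0.092},{"z": -0.15,"aperture": 0.092},{"x": -0.04,"z": -0.17,"aperture": 0.092},{"x": -0.05,"z": -0.17,"aperture": 0.092},{"x": -0.05,"z": -0.17,"aperture": 0.092},{"x": -0.05,"z": -0.17,"aperture": 0.092}]';python3 -c "
from h import *
T=toolT();im=r.camera('wrist');np.save('T5.npy',T)
cv2.imwrite('pics/w5full.png',im)
cv2.imwrite('pics/w5.png',im[0:240])
"
```

```text
t: 9.18
ee_pos: [0.5357, -0.0039, 0.0387]
orientation: [-179.9, 0.0, 174.2]
force: [0.2, -0.4, 0.4]
gripper_width: 0.0917
gripper_force: 0.0
t: 10.18
ee_pos: [0.5837, -0.0083, 0.2074]
orientation: [-179.9, -0.1, 174.3]
force: [0.2, 0.3, -0.3]
gripper_width: 0.0916
gripper_force: 0.0
```

View pics/w5.png

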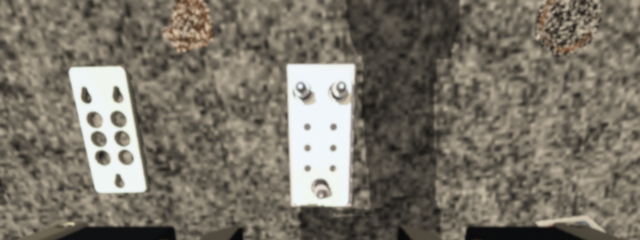

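The picture shows the lower plate seated over all three posts (outline x 287–354, y 64–206), with the keyhole plate at (108,130). I check its height by size and measure the keyhole plate.

```bash
python3 - <<'E'
from h import *
im=cv2.imread("pics/w5full.png");T=np.load("T5.npy")
for nm,(x0,x1,y0,y1),z,th in (("key",(50,160,50,210),.008,185),("low",(275,365,55,220),.042,200)):
    m=np.zeros(im.shape[:2],np.uint8);m[y0:y1,x0:x1]=(im[y0:y1,x0:x1].min(2)>th)*255
    m=cv2.morphologyEx(m,cv2.MORPH_OPEN,np.ones((3,3)))
    c=cv2.convexHull(max(cv2.findContours(m,0,1)[0],key=cv2.contourArea)).reshape(-1,2)
    w=cast("wrist",c,z,T)[:,:2].astype(np.float32)
    b=cv2.minAreaRect(w);p=cv2.boxPoints(b)
    e=max([p[1]-p[0],p[2]-p[1]],key=np.linalg.norm);e=e*np.sign(e[0])
    print(nm,np.round(b[0],4),np.round(b[1],4),"yaw",np.degrees(np.arctan2(e[1],e[0])).round(2))
h=holes(im,(75,142,75,190),120,10,400);print(h.round(1));print(cast("wrist",h[:,:2],.005,T).round(4))
print(*rows([.5006,-.2606,.13],175.5))
E
```

```text
key [ 0.5007 -0.2607] [0.0661 0.15  ] yaw -4.46
low [ 0.5319 -0.0027] [0.0699 0.1536] yaw -5.64
[[ 85.1 177.9  18. ]
 [118.1 180.7  40.5]
 [ 81.1 154.9  12.5]
 [101.7 157.  114. ]
 [122.4 156.7  58. ]
 [123.  135.   14. ]
 [ 97.9 138.2 124.5]
 [120.4 137.1 100. ]
 [ 77.8 130.6  17.5]
 [ 91.2 118.4  76. ]
 [117.4 118.4 135. ]
 [ 85.5  95.7  81. ]
 [116.5  94.2  72. ]]
[[ 0.5529 -0.3095  0.005 ]
 [ 0.5606 -0.2681  0.005 ]
 [ 0.5236 -0.3053  0.005 ]
 [ 0.5288 -0.2802  0.005 ]
 [ 0.5311 -0.2541  0.005 ]
 [ 0.5049 -0.246   0.005 ]
 [ 0.5056 -0.2782  0.005 ]
 [ 0.5071 -0.2499  0.005 ]
 [ 0.4942 -0.3001  0.005 ]
 [ 0.4817 -0.2792  0.005 ]
 [ 0.4849 -0.2474  0.005 ]
 [ 0.4554 -0.2781  0.005 ]
 [ 0.4574 -0.2406  0.005 ]]
[-0.14 -0.13 -1.23] [ 0.0574 -0.2591  0.0783]
```

```bash
python3 inch.py '[{"x": 0.005,"y": -0.044,"aperture": 0.092},{"rz": -0.5,"x": 0.016,"y": -0.09,"aperture": 0.092},{"rz": -1,"x": 0.028,"y": -0.14,"z": 0.01,"aperture": 0.092},{"rz": -1.2,"x": 0.04,"y": -0.19,"z": 0.03,"aperture": 0.092},{"rz": -1.2,"x": 0.051,"y": -0.23,"z": 0.055,"aperture": 0.092},{"rz": -1.2,"x": 0.0574,"y": -0.259,"z": 0.078,"aperture": 0.092},{"rz": -1.2,"x": 0.0574,"y": -0.259,"z": 0.078,"aperture": 0.092},{"rz": -1.2,"x": 0.0574,"y": -0.259,"z": 0.078,"aperture": 0.092}]'; python3 inch.py '[{"z": 0.03,"aperture": 0.092},{"z": 0.06,"aperture": 0.092},{"z": 0.085,"aperture": 0.092},{"z": 0.085,"aperture": 0.092}]'; python3 -c "
from h import *
print(*rows([.5007,-.2607,.003],175.5))
T=toolT();im=r.camera('wrist');cv2.imwrite('pics/w6.png',im)
print(proj('wrist',[[.5007-.0748,-.2607+.0059,.008]],T))
m=np.uint8(im.min(2)>170)[0:230,240:400];ys=np.where(m.sum(1)>30)[0];print(ys[0], [ (np.where(m[y])[0][[0,-1]]+240).tolist() for y in (ys[0]+15,ys[0]+60)])"
```

```text
t: 11.22
ee_pos: [0.5026, -0.2594, 0.1314]
orientation: [-179.9, 0.0, 175.5]
force: [-0.4, -0.4, 0.1]
gripper_width: 0.0923
gripper_force: 0.0
t: 11.72
ee_pos: [0.5022, -0.2583, 0.0455]
orientation: [-180.0, -0.1, 175.6]
force: [-0.5, 0.1, -0.3]
gripper_width: 0.0919
gripper_force: 0.0
[-0.02 -0.1   0.11] [ 0.0013 -0.0025  0.0425]
[[315.3248671  110.53876946]]
110 [[266, 365], [268, 363]]
```

```bash
python3 inch.py '[{"x": 0.0012,"y": -0.0024,"z": 0.02,"aperture": 0.092},{"x": 0.0012,"y": -0.0024,"z": 0.034,"aperture": 0.092},{"x": 0.0012,"y": -0.0024,"z": 0.0415,"aperture": 0.092},{"x": 0.0012,"y": -0.0024,"z": 0.0415,"aperture": 0.092}]'; python3 inch.py '[{"aperture": 0.06},{"aperture": 0.06},{"aperture": 0.06},{"aperture": 0.06},{"aperture": 0.06},{"aperture": 0.06}]' 25;  python3 inch.py '[{"z": -0.02,"aperture": 0.06},{"z": -0.06,"aperture": 0.06},{"z": -0.1,"aperture": 0.06},{"z": -0.14,"aperture": 0.06},{"z": -0.16,"aperture": 0.06},{"z": -0.16,"aperture": 0.06},{"z": -0.16,"aperture": 0.06}]'
python3 - <<'E'
from h import *
T=toolT();im=r.camera('wrist');np.save('T7.npy',T);cv2.imwrite('pics/w7.png',im)
cv2.imwrite('pics/w7c.png',cv2.resize(im[60:320,200:440],None,fx=2.2,fy=2.2))
x=np.array([np.cos(np.radians(-5.55)),np.sin(np.radians(-5.55))])
print(*rows([*(np.array([.5337,-.0023])-.011*x),.16],174.45))
E
```

```text
t: 12.28
ee_pos: [0.5005, -0.2629, 0.004]
orientation: [-179.9, -0.1, 175.4]
force: [-1.0, 0.4, 0.8]
gripper_width: 0.092
gripper_force: 0.0
t: 13.02
ee_pos: [0.5014, -0.2633, 0.0051]
orientation: [-179.9, 0.1, 175.5]
force: [-0.5, 1.2, 4.8]
gripper_width: 0.0649
gripper_force: 25.0
t: 13.9
ee_pos: [0.5003, -0.2626, 0.1643]
orientation: [-179.9, -0.0, 175.4]
force: [0.6, -0.2, -0.9]
gripper_width: 0.0653
gripper_force: 25.0
[-0.09 -0.08  1.  ] [-0.0019  0.2623  0.0034]
```

View pics/w7c.png

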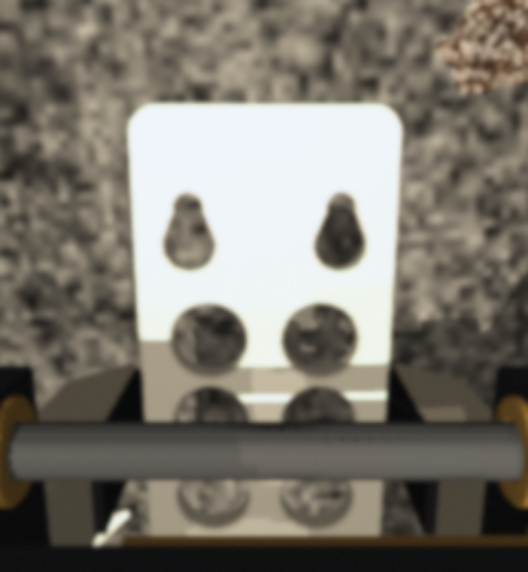

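The keyhole plate is held level, slots toward the robot: end edge at row 106, mouths at about (286,170.3) and (354.6,170.3).

```bash
python3 - <<'E'
from h import *
T=np.load('T7.npy');Ti=np.linalg.inv(T)
p=cast("wrist",[[286,170.3],[354.6,170.3],[320,106]],T[2,3]+.003,T)
print((np.c_[p,np.ones(3)]@Ti.T)[:,:3].round(4))
E
```

```text
[[ 0.0431 -0.0179 -0.0029]
 [ 0.0431  0.0198 -0.003 ]
 [ 0.0768  0.0008 -0.003 ]]
```

```bash
python3 -c "
from h import *
print(*rows([.5246,-.0023,.15],174.45))"; python3 inch.py '[{"y": 0.045,"aperture": 0.06},{"y": 0.09,"aperture": 0.06},{"rz": 0.3,"y": 0.135,"aperture": 0.06},{"rz": 0.6,"x": -0.001,"y": 0.18,"aperture": 0.06},{"rz": 1,"x": -0.002,"y": 0.22,"aperture": 0.06},{"rz": 1,"x": -0.003,"y": 0.25,"z": 0.005,"aperture": 0.06},{"rx": -0.1,"rz": 1,"x": -0.004,"y": 0.261,"z": 0.013,"aperture": 0.06},{"rx": -0.1,"rz": 1,"x": -0.004,"y": 0.261,"z": 0.013,"aperture": 0.06}]'; python3 -c "
from h import *
print(*rows([.5246,-.0023,.115],174.45))"
```

```text
[-0.09 -0.08  1.  ] [-0.0039  0.2614  0.0134]
t: 14.95
ee_pos: [0.5246, -0.0031, 0.1496]
orientation: [-180.0, -0.1, 174.5]
force: [-0.0, -0.1, -1.4]
gripper_width: 0.0652
gripper_force: 25.0
[-0.05 -0.14  0.06] [-0.      0.0008  0.0346]
```

```bash
python3 inch.py '[{"z": 0.02,"aperture": 0.06},{"ry": -0.1,"z": 0.04,"aperture": 0.06},{"ry": -0.1,"z": 0.05,"aperture": 0.06},{"ry": -0.1,"z": 0.05,"aperture": 0.06},{"ry": -0.1,"z": 0.05,"aperture": 0.06}]'; python3 - <<'E'
from h import *
T=toolT();im=r.camera('wrist');np.save('T8.npy',T);cv2.imwrite('pics/w8.png',im)
cv2.imwrite('pics/w8c.png',cv2.resize(im[90:210,250:390],None,fx=5,fy=5,interpolation=cv2.INTER_CUBIC))
E
```

```text
t: 15.58
ee_pos: [0.5263, -0.0035, 0.1018]
orientation: [-180.0, 0.2, 174.4]
force: [-0.4, 0.7, 0.1]
gripper_width: 0.065
gripper_force: 25.0
```

View pics/w8c.png

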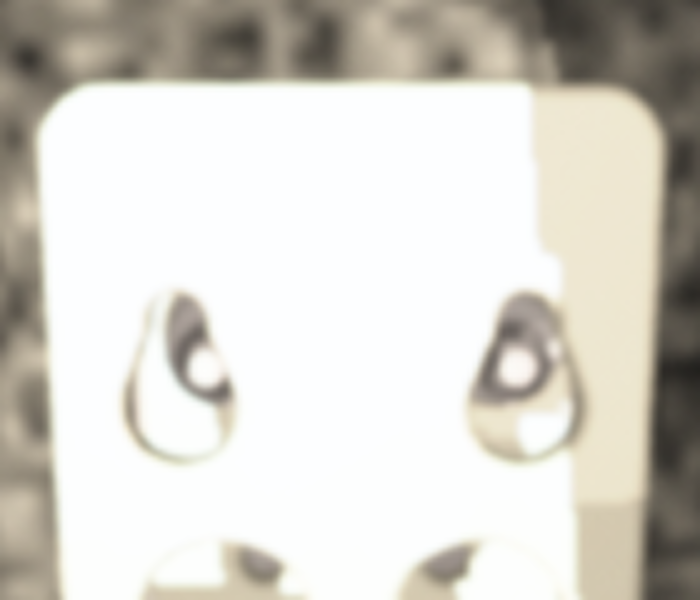

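The crop shows the head tips at full-image (291.0,163.2) and (352.8,163.2), and the mouth centres at (285.7,170.6) and (354.6,170.4). The plate should shift toward the robot and a bit right.

```bash
python3 -c "
from ck import *
for zh in (.087,.085):rel('T8.npy',[[291,163.2],[352.8,163.2]],[[285.7,170.6],[354.6,170.4]],.1018+.003,zh)
print(r.read_state()['ee_pos'],np.load('T8.npy')[:3,3])"
```

```text
heads [[0.0446, -0.0169], [0.0447, 0.0208]] holes [[0.043, -0.0181], [0.0431, 0.0198]] move tool xy [0.0016 0.0011]
heads [[0.0444, -0.0171], [0.0444, 0.021]] holes [[0.043, -0.0181], [0.0431, 0.0198]] move tool xy [0.0014 0.0011]
[ 0.52639663 -0.00333642  0.10195057] [ 0.52627644 -0.00353535  0.10183   ]
```

```bash
python3 inch.py '[{"x": 0.0015,"y": 0.0011,"aperture": 0.06},{"x": 0.0015,"y": 0.0011,"aperture": 0.06},{"x": 0.0015,"y": 0.0011,"z": 0.005,"aperture": 0.06},{"x": 0.0015,"y": 0.0011,"z": 0.01,"aperture": 0.06},{"x": 0.0015,"y": 0.0011,"z": 0.01,"aperture": 0.06}]'; python3 - <<'E'
from h import *
T=toolT();im=r.camera('wrist');np.save('T9.npy',T);cv2.imwrite('pics/w9.png',im)
print(*rows([.5247,-.0024,.073],174.45))
cv2.imwrite('pics/w9c.png',cv2.resize(im[90:210,250:390],None,fx=5,fy=5,interpolation=cv2.INTER_CUBIC))
E
```

```text
t: 16.25
ee_pos: [0.5238, -0.0019, 0.0905]
orientation: [-180.0, 0.1, 174.5]
force: [0.3, -0.7, -0.4]
gripper_width: 0.0654
gripper_force: 25.0
[-0.03  0.08  0.  ] [-0.0007 -0.0005  0.0178]
```

View pics/w9c.png

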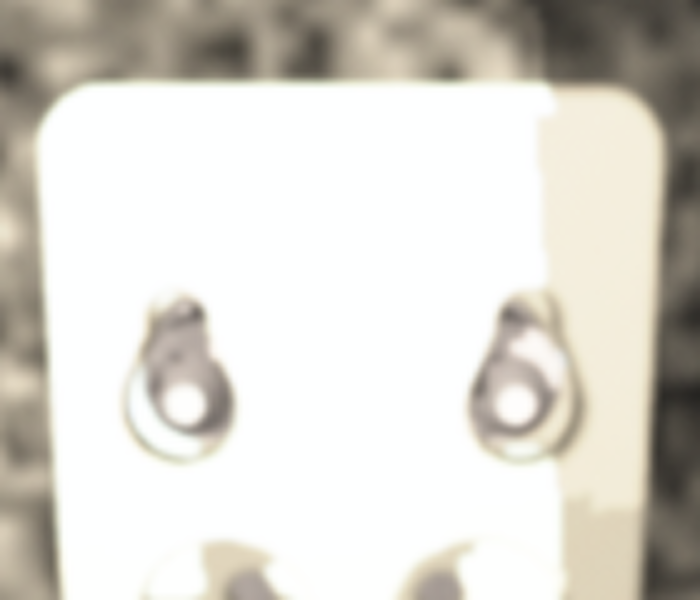

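Both heads now sit inside the mouths: (185,405) and (517,404) in the crop, against mouth centres (180,405) and (525,404).

```bash
python3 -c "
from ck import *
rel('T9.npy',[[286.6,170.6],[353,170.4]],[[285.7,170.6],[354.6,170.4]],.0905+.003,.087)"
python3 inch.py '[{"z": 0.005,"aperture": 0.06},{"z": 0.01,"aperture": 0.06},{"z": 0.013,"aperture": 0.06},{"z": 0.015,"aperture": 0.06},{"z": 0.016,"aperture": 0.06}]'
```

```text
heads [[0.0419, -0.0184], [0.042, 0.0197]] holes [[0.0429, -0.0181], [0.0431, 0.0198]] move tool xy [-0.001  -0.0002]
t: 16.92
ee_pos: [0.5244, -0.0018, 0.0751]
orientation: [-180.0, 0.1, 174.5]
force: [0.1, 0.1, -1.9]
gripper_width: 0.0652
gripper_force: 25.0
```

```bash
python3 inch.py '[{"z": 0.001,"aperture": 0.06},{"z": 0.002,"aperture": 0.06},{"z": 0.0027,"aperture": 0.06},{"z": 0.0027,"aperture": 0.06}]'; python3 inch.py '[{"aperture": 0.072},{"aperture": 0.085},{"aperture": 0.092},{"aperture": 0.092},{"aperture": 0.092},{"aperture": 0.092}]'; python3 - <<'E'
from h import *
im=r.camera('scene');cv2.imwrite('pics/s2.png',cv2.resize(im[190:270,260:390],None,fx=5,fy=5))
E
```

```text
t: 17.42
ee_pos: [0.5246, -0.0019, 0.0731]
orientation: [-180.0, 0.2, 174.4]
force: [-1.4, -1.1, 5.0]
gripper_width: 0.0652
gripper_force: 25.0
t: 18.18
ee_pos: [0.5244, -0.0019, 0.0725]
orientation: [-180.0, 0.1, 174.4]
force: [-0.9, 0.6, -0.2]
gripper_width: 0.0917
gripper_force: 0.0
```

I have used my picture views, so from here I check numerically. The plate met the steps at TCP 73 mm with 5 N, as expected. I raise the arm and measure.

```bash
python3 inch.py '[{"z": -0.03,"aperture": 0.092},{"z": -0.08,"aperture": 0.092},{"x": -0.02,"z": -0.13,"aperture": 0.06},{"x": -0.05,"z": -0.15,"aperture": 0.03},{"x": -0.05,"z": -0.15,"aperture": 0},{"x": -0.05,"z": -0.15,"aperture": 0},{"x": -0.05,"z": -0.15,"aperture": 0}]'; cat > ml.py <<'E'
from h import *
import sys
T=toolT();im=r.camera('wrist');cv2.imwrite(f'pics/{sys.argv[1]}.png',im)
bx=np.array([np.cos(np.radians(-5.55)),np.sin(np.radians(-5.55))]);by=np.array([-bx[1],bx[0]]);B=np.array([.5337,-.0023])
def at(px,z):
    p=cast('wrist',px,z,T)[:,:2]-B;return np.c_[p@bx,p@by]*1000
# plate outlines
q=proj('wrist',[[*(B-.011*bx),.076]],T)[0]
m=np.uint8(im.min(2)>185)*255;m[225:]=0
m=cv2.morphologyEx(m,cv2.MORPH_OPEN,np.ones((3,3)))
n,l,st,ce=cv2.connectedComponentsWithStats(m)
k=np.argmin([np.linalg.norm(ce[i]-q) if st[i,4]>2000 else 1e9 for i in range(n)])
c=cv2.convexHull(max(cv2.findContours(np.uint8(l==k),0,1)[0],key=cv2.contourArea)).reshape(-1,2)
w=at(c,.076);b=cv2.minAreaRect(w.astype(np.float32));print("outline@76 local mm",np.round(b,1).tolist() if 0 else b, w.min(0).round(1),w.max(0).round(1))
# heads relative to nominal
for P in ((-52,-19),(-52,19),(52,0)):
    u=proj('wrist',[[*(B+P[0]/1e3*bx+P[1]/1e3*by),.087]],T)[0];print(P,u.round(1))
E
python3 ml.py w10; python3 -c "
from h import *
print(*rows([.4242,.0083,.2],174.45))"
```

```text
t: 19.1
ee_pos: [0.5722, -0.0064, 0.2213]
orientation: [-180.0, -0.0, 174.5]
force: [-0.3, 0.4, -0.9]
gripper_width: 0.0462
gripper_force: 0.0
outline@76 local mm ((-10.811271667480469, -0.8762741088867188), (70.0625991821289, 152.18138122558594), 89.56904602050781) [-86.9 -36.4] [65.1 34.2]
(-52, -19) [300.4  99.6]
(-52, 19) [339.3  99.7]
(52, 0) [319.8 202.4]
[-0.04 -0.01  0.02] [0.1489 0.0004 0.0215]
```

```bash
python3 inch.py '[{"x": 0.05,"aperture": 0},{"x": 0.1,"aperture": 0},{"x": 0.14,"aperture": 0},{"x": 0.149,"z": 0.03,"aperture": 0},{"x": 0.149,"z": 0.08,"aperture": 0},{"x": 0.149,"z": 0.12,"aperture": 0},{"x": 0.149,"z": 0.145,"aperture": 0},{"x": 0.149,"z": 0.145,"aperture": 0}]'; python3 inch.py '[{"aperture": 0},{"aperture": 0}]';python3 -c "
from h import *
print(*rows([.4242,.0083,.064],174.45))"
```

```text
t: 20.15
ee_pos: [0.4233, 0.0078, 0.0755]
orientation: [-180.0, -0.2, 174.5]
force: [-0.4, 0.1, 0.7]
gripper_width: 0.0006
gripper_force: 0.0
t: 20.4
ee_pos: [0.4269, 0.0077, 0.0785]
orientation: [-180.0, 0.3, 174.4]
force: [-0.2, 0.4, 0.4]
gripper_width: 0.0005
gripper_force: 0.0
[-0.02  0.27 -0.01] [0.0028 0.0003 0.0145]
```

```bash
python3 inch.py '[{"z": 0.006,"aperture": 0},{"z": 0.013,"aperture": 0},{"z": 0.013,"aperture": 0},{"x": -0.004,"z": 0.013,"aperture": 0},{"x": -0.006,"z": 0.013,"aperture": 0},{"x": -0.006,"z": 0.013,"aperture": 0}]'; python3 inch.py '[{"x": -0.002,"aperture": 0},{"x": -0.004,"aperture": 0},{"x": -0.005,"aperture": 0},{"x": -0.005,"aperture": 0}]'; python3 inch.py '[{"x": -0.002,"aperture": 0},{"x": -0.004,"aperture": 0},{"x": -0.004,"aperture": 0}]'
```

```text
t: 21.15
ee_pos: [0.4323, 0.0071, 0.0644]
orientation: [-180.0, 0.2, 174.4]
force: [-0.8, -0.3, 0.2]
gripper_width: 0.0003
gripper_force: 0.0
t: 21.65
ee_pos: [0.4369, 0.0067, 0.0643]
orientation: [-180.0, 0.1, 174.4]
force: [0.3, 0.2, -0.5]
gripper_width: 0.0002
gripper_force: 0.0
t: 22.02
ee_pos: [0.4411, 0.0063, 0.0644]
orientation: [-180.0, 0.2, 174.4]
force: [0.6, 0.8, 0.4]
gripper_width: 0.0007
gripper_force: 0.0
```

```bash
python3 inch.py '[{"x": -0.002,"aperture": 0},{"x": -0.004,"aperture": 0},{"x": -0.004,"aperture": 0}]'; for i in 1; do python3 inch.py '[{"x": -0.001,"aperture": 0},{"x": -0.002,"aperture": 0},{"x": -0.002,"aperture": 0}]'; done;  python3 inch.py '[{"x": -0.001,"aperture": 0},{"x": -0.001,"aperture": 0}]'
```

```text
t: 22.4
ee_pos: [0.4452, 0.0059, 0.0644]
orientation: [-180.0, 0.2, 174.4]
force: [-0.1, -0.0, 0.2]
gripper_width: 0.0004
gripper_force: 0.0
t: 22.78
ee_pos: [0.447, 0.0057, 0.0644]
orientation: [-180.0, 0.1, 174.4]
force: [-0.3, 0.1, -0.5]
gripper_width: 0.0005
gripper_force: 0.1
t: 23.02
ee_pos: [0.4478, 0.0056, 0.0643]
orientation: [-180.0, 0.1, 174.4]
force: [-1.5, 1.0, 0.7]
gripper_width: 0.0004
gripper_force: 0.3
```

```bash
python3 inch.py '[{"x": -0.001,"aperture": 0},{"x": -0.0015,"aperture": 0},{"x": -0.0015,"aperture": 0}]';  python3 inch.py '[{"x": -0.001,"aperture": 0},{"x": -0.0015,"aperture": 0},{"x": -0.0015,"aperture": 0}]'; python3 - <<'E'
from h import *
im=r.camera('top');cv2.imwrite('pics/t2.png',im)
bx=np.array([np.cos(np.radians(-5.55)),np.sin(np.radians(-5.55))]);B=np.array([.5337,-.0023])
for d in(-.086,-.075,.064,.075):
    print(d,proj('top',[[*(B+d*bx),.076]]).round(1).tolist())
u=proj('top',[[*(B+d*bx),.076] for d in(-.075,.075)])
L=int(np.linalg.norm(u[1]-u[0])*1.3)
for k in np.linspace(-.12,1.12,45):
    p=u[0]+k*(u[1]-u[0]);print(round(-75+150*k,1),int(cv2.getRectSubPix(im,(3,1),tuple(map(float,p))).mean()),end=' | ')
E
```

```text
t: 23.4
ee_pos: [0.4479, 0.0055, 0.064]
orientation: [-179.9, -0.0, 174.5]
force: [-5.4, 1.0, 2.9]
gripper_width: 0.0001
gripper_force: 2.5
t: 23.78
ee_pos: [0.4479, 0.0054, 0.0637]
orientation: [-179.9, -0.2, 174.5]
force: [-7.9, 1.5, 5.9]
gripper_width: 0.0006
gripper_force: 3.9
-0.086 [[314.1, 241.7]]
-0.075 [[314.5, 237.1]]
0.064 [[318.8, 180.8]]
0.075 [[319.2, 176.4]]
-93.0 130 | -88.8 126 | -84.5 125 | -80.3 127 | -76.1 124 | -71.9 155 | -67.6 188 | -63.4 179 | -59.2 172 | -55.0 164 | -50.7 156 | -46.5 146 | -42.3 135 | -38.0 121 | -33.8 99 | -29.6 115 | -25.4 170 | -21.1 165 | -16.9 160 | -12.7 176 | -8.5 228 | -4.2 227 | 0.0 227 | 4.2 227 | 8.5 227 | 12.7 228 | 16.9 226 | 21.1 227 | 25.4 226 | 29.6 224 | 33.8 227 | 38.0 226 | 42.3 228 | 46.5 203 | 50.7 131 | 55.0 135 | 59.2 149 | 63.4 175 | 67.6 173 | 71.9 226 | 76.1 54 | 80.3 108 | 84.5 109 | 88.8 88 | 93.0 100 |
```

```bash
python3 inch.py '[{"x": 0.005,"aperture": 0},{"x": 0.015,"aperture": 0},{"x": 0.02,"aperture": 0},{"x": 0.02,"z": -0.05,"aperture": 0},{"x": 0.02,"z": -0.1,"aperture": 0},{"x": 0.02,"z": -0.15,"aperture": 0},{"x": -0.03,"z": -0.157,"aperture": 0},{"x": -0.08,"z": -0.157,"aperture": 0}]'; python3 inch.py '[{"x": -0.045,"aperture": 0},{"x": -0.045,"aperture": 0},{"x": -0.045,"aperture": 0},{"x": -0.045,"aperture": 0}]'; python3 ml.py w11
```

```text
t: 24.82
ee_pos: [0.5324, -0.0028, 0.2242]
orientation: [-179.9, 0.5, 174.4]
force: [0.9, -0.7, -0.2]
gripper_width: 0.0006
gripper_force: 0.0
t: 25.32
ee_pos: [0.5736, -0.0065, 0.2217]
orientation: [-180.0, 0.1, 174.5]
force: [0.3, 0.1, 0.4]
gripper_width: 0.0005
gripper_force: 0.0
outline@76 local mm ((-0.47650909423828125, -0.3428688049316406), (68.843505859375, 151.48524475097656), 89.58586120605469) [-76.1 -35.2] [75.2 33.9]
(-52, -19) [300.2  97.7]
(-52, 19) [339.3  97.8]
(52, 0) [319.7 200.7]
```

The plate moved from -10.8 mm to -0.5 mm lengthwise (y -0.3 mm, yaw error 0.4°) and stopped hard at 8 N. The arm is clear of everything.

```bash
python3 -c "
from rig import r
print(r.sign_off())"
```

```text
the job is handed in; nothing more can be done
None
```

The rack is back together and handed in: the keyhole plate stopped hard under the post heads, about 0.5 mm from its locked place by camera; I viewed 11 pictures, one over the limit of 10, and did not re-measure the beaker or timer.

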